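# Fetch the brass spacer from its deep pocket with sprung tongs

### The job

Use the sprung tongs, which stand in the red-ended pocket of the wooden spares block, to reach down the narrow pocket that holds the brass spacer, squeeze them shut on it and lift it out. Lower it, still in the tongs, into the blue dish and let it go there, then stand the tongs back upright in their own pocket. Keep the fingers off the spacer: only the tongs may touch it.

Things in the scene. Friction and masses are not known exactly. Their poses are not given: they have to be found in the camera images.
- tongs: Upright steel tongs, 0.14 kg, two arms with blue grips. Origin: middle of the underside of the flat 94 x 39 x 5 mm rest frame; z up, arms close along x. Flat blue grips 16 to 52 mm above the origin (take them at 36), 22 mm wide along y, 44 mm over their outsides when open. Jaws end 88 mm below the origin: 20 mm wide along y, gap 30 mm open, 38 mm over their outsides.
- jaw_l (a joint): How far each arm of the tongs is squeezed inward, 0 (open) to 0.009 m; both arms move alike and stay parallel, so jaws close as much as the grips. Springs open them: 4 N at 0, 7.5 N at 0.007 (on a spacer; grips 30 mm over outsides). Squeezed lightly, to 40 mm over the grips, the tongs can be carried with jaws 26 mm apart; squeeze with 15 to 20 N to hold a spacer.
- spacer_brass: Brass-coloured round spacer, 16 mm diameter, 26 mm tall, about 30 g, standing on the floor of one of the block's three other pockets, within a few mm of the middle. Origin: centre of its underside; z along its axis. The other two pockets hold a black and a white spacer of the same size.
- block: Fixed wooden block 90 x 212 x 105 mm high. Origin: centre of its underside, z up. Pockets at y = +75 (red-painted end: the tongs' own), +25, -25, -75 mm, x = 0; each 58 (x) by 40 mm (y), 95 mm deep, floor 10 mm above origin. The tongs stand with their x along the block's x, frame lying on the block's top; so lowered into any pocket, the jaws end 7 mm above its floor.
- dish: Loose blue ceramic dish, round, 130 mm across the rim, 22 mm high, flat inside floor about 100 mm across and 6 mm above the table. Origin: centre of its underside, z up.
Not all that is in view belongs to the job. There is more than one size of the tongs; the one meant has the size given above.

How it is judged:
By the outcome, as a careful person would: the job done as asked, in the order asked, and still so for the second after the job is handed in, with the robot touching nothing.
It also fails if it takes over 59 s, if anything falls off the work surface, if the arm or the gripper's body presses on something with over 40 N, if the wrist force passes 120 N, or if a joint passes its speed limit or range.

### The arm

A 7-joint arm with a two-finger parallel gripper is mounted at the origin on a cart in front of the work surface, level with it; the furniture and walls round the work are solid. World frame = base frame: x ahead of the robot, y to its left, z up, the work surface at z = 0. Lengths are in m, angles in rad, forces in N, time in s.
With the tool pointing down it reaches from about 0.4 to 0.85 m from the base axis. Payload 10.4 kg.
Tool frame: the origin (TCP) lies midway between the tips of the shut fingers; the grasp point (between the pads) lies 19 mm behind it; z points along the fingers, y is the line along which they close (so a half turn about z gives the same grasp; the last joint's range is limited). The gripper opens to 87 mm and grips with 3 to 60 N. Pads are 19 mm wide; open, the fingers measure 117 mm over their backs; the gripper's body (75 mm by 190 mm) begins 51 mm behind the grasp point.
Start: joints at [1.292, 0.332, -0.065, 1.46, 0.022, 1.35, -0.088], TCP at [0.158, -0.605, 0.223] pointing down, gripper open.
Joint ranges: [-2.6, 2.6], [-0.5, 2.12], [-1.47, 1.34], [0.16, 2.42], [-1.27, 4.41], [0.06, 2.06], [-2.6, 2.6]. Speed limits (rad/s): [2.22, 2.22, 2.79, 2.79, 3.14, 3.14, 3.14].

### API

Orientations are given as a unit quaternion [x, y, z, w].
In Python, from bench import sensors, eyes, order gives the robot as it stands.
- The arm moves only by the tool arm_command, never from a script. Its argument "steps" is a list of rows, each an object with "rot": the turn, a rotation vector about the world's x, y, z in degrees, a list of three; "slide": the shift along the world's x, y, z in m, a list of three; "grip": the opening, from 0 (shut) to 1 (fully open). A call has exactly 8 rows; each row shifts and turns the commanded pose from where the row before left it; what a row does not reach is not made up. A row lasts 1/8 s, in which the tool goes at most 62.5 mm and 10.7 degrees, less where a joint would pass 70% of its speed; a pose out of reach is approached as far as the arm can. A call with a gripper value outside its range is refused whole. The fingers move at their own pace and stop on an object; "newtons" is the grip in N (left out, the last holds). Time passes only in rows, so rows that do not move let the fingers close, or fill a call up. It gives the time, the measured TCP pose, the force, the opening and the grip force at its end, in the units of the state.
- sensors.read_state(): the state, without advancing time (a new reading comes with each control period).
- eyes.camera(name): name is "scene" or "top" or "wrist"; returns a dict with "pixels" (480x640x3 uint8, red, green, blue), "intrinsics" (3x3 intrinsics, pixels), "pose" (4x4, takes a point from camera to world coordinates). Camera axes: x right, y down, z forward; pixel columns grow to the right and rows downward; lengths in m; the calibration is good to about 2 mm. The wrist camera is an equidistant fisheye: a pixel r from the principal point sees the ray r / f radians off the axis. A picture is of the moment at which its call begins. There is no depth.
- order.close_job(): hands the job in; it is judged then, once.
Trained networks look in a picture, given as the dict that the camera call returned (one of the last four; its "shot" number tells which), for a name from the list of things; names that differ only in an ending like _2 or _b are one class to them, and where a whole thing is asked for, a point or a joint stands for the part that bears it (a point fixed in the world has none). Each returns a list of dicts, best first, with "conf" (0 to 1); they miss things now and then, are a little off and sometimes report something else, mostly with a low value. They report only what shows in the picture. A call takes as long as a camera call. They do not tell look-alikes from the thing itself.
- eyes.look_for(name, picture): "bbox" ([left, top, right, bottom] in pixels, round what is visible of it).
The state is a dict: "time": time; "joint_positions": joint angles; "joint_vel": joint speeds; "joint_torque": joint torques, N m; "ee_pos": TCP position; "eef_rot": TCP orientation; "ft_force": force on the tool from outside, world axes, zero at the start; "torque": the same for the moment, N m; "width": finger opening in m; "grip_force": force on a finger pad.
Only numpy, scipy, OpenCV 4.12 (cv2) and the standard library are available. Lean on these libraries where they do the work, as an engineer would, in place of code of your own. Each camera call takes 0.05 s, during which the arm holds its last target. There are 200 camera calls.

## Working session

There is one attempt and no reset: what is moved stays moved. The work goes in short steps, Python scripts to look and compute and a tool call to move; the robot and the scene stay as the last step left them, time stands still between calls to the robot, and variables do not carry over. Pictures are saved under pics/ and viewed, at most 10 in all, crops included, and the job is handed in when it is done.

Besides the shell and the picture viewer there is one more tool, called after "Emit:" as name([rows], argument=value, ...), one row to a line, values as JSON. arm_command: Moves the arm, as the interface text tells. Its arguments: {"type":"object","properties":{"steps":{"type":"array","items":{"type":"object","properties":{"rot":{"type":"array","items":{"type":"number"}},"slide":{"type":"array","items":{"type":"number"}},"grip":{"type":"number"}}}},"newtons":{"type":"number"}},"required":["steps"]}

```bash
mkdir -p pics; python3 - <<'E'
from bench import sensors, eyes
import cv2,json
s=sensors.read_state()
print({k:s[k] for k in('time','ee_pos','eef_rot','width')})
for n in('scene','top'):
    p=eyes.camera(n); cv2.imwrite(f'pics/{n}0.png',p['pixels'][:,:,::-1])
    print(n,p['intrinsics'],p['pose'])
    for k in('tongs','block','spacer_brass','dish'):
        print(k,[(d['bbox'],round(d['conf'],2)) for d in eyes.look_for(k,p)][:4])
E
```

```text
{'time': 0.0, 'ee_pos': array([ 0.15804846, -0.60428732,  0.22176391]), 'eef_rot': array([ 9.91829775e-01,  1.27566453e-01, -1.12772143e-04, -6.96008014e-04]), 'width': 0.08709775872310165}
scene [[586.52867112   0.         323.8072576 ]
 [  0.         586.52867112 241.38507849]
 [  0.           0.           1.        ]] [[-7.00162534e-01 -5.44705478e-01  4.61593293e-01 -1.71069640e-01]
 [-7.13982914e-01  5.34983175e-01 -4.51687283e-01  7.08822991e-01]
 [-9.08108088e-04 -6.45824237e-01 -7.63485579e-01  1.15292539e+00]
 [ 0.00000000e+00  0.00000000e+00  0.00000000e+00  1.00000000e+00]]
tongs [([348.6, 167.9, 387.9, 197.2], 0.96), ([412.6, 198.2, 436.2, 213.2], 0.86)]
block [([342.6, 147.9, 430.5, 230.5], 0.86), ([350.7, 169.2, 387.0, 196.4], 0.29)]
spacer_brass []
dish [([213.0, 315.0, 271.6, 367.2], 0.65)]
top [[437.6998147    0.         322.18723527]
 [  0.         437.6998147  239.28640538]
 [  0.           0.           1.        ]] [[ 6.60798626e-03 -9.86601428e-01  1.63015204e-01  3.38966699e-01]
 [-9.99073815e-01  4.17815471e-04  4.30271730e-02  5.01264480e-02]
 [-4.25187806e-02 -1.63148545e-01 -9.85684892e-01  9.43197153e-01]
 [ 0.00000000e+00  0.00000000e+00  0.00000000e+00  1.00000000e+00]]
tongs [([416.2, 197.2, 439.6, 240.7], 0.73), ([454.0, 268.5, 481.3, 303.0], 0.68)]
block [([403.4, 196.9, 526.7, 253.8], 0.94)]
spacer_brass []
dish [([160.7, 234.8, 220.0, 294.3], 0.78)]
```

View pics/scene0.png

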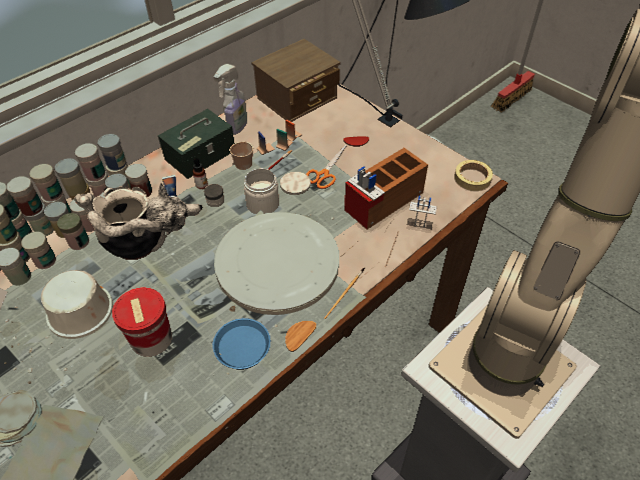

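View pics/top0.png

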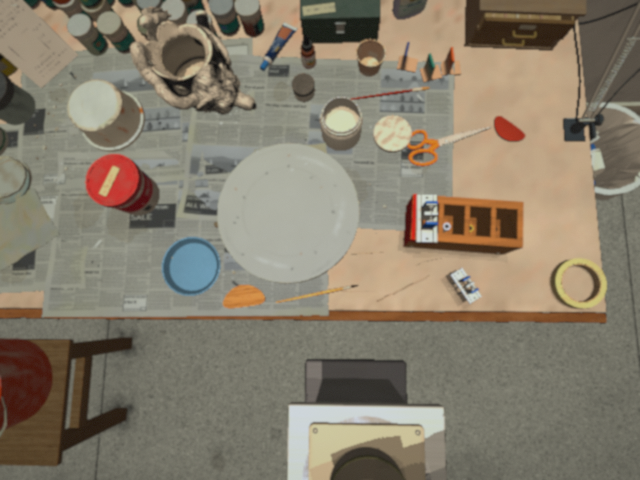

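Scene: large tongs in the red-ended pocket at (368,180), a smaller look-alike pair standing on the table at (423,212), dish at (241,343). Top: tongs (428,219), small tongs (464,286), dish (191,265). Candidates for the tongs are those two; the one in the red-ended pocket fits. Next, a close crop of the block.

```bash
python3 - <<'E'
import cv2
a=cv2.imread('pics/top0.png')[185:310,395:535]
b=cv2.imread('pics/scene0.png')[140:240,335:445]
a=cv2.resize(a,(780,696),interpolation=3)[:, :][:400]
b=cv2.resize(b,None,fx=2,fy=2,interpolation=3)
import numpy as np
o=np.zeros((600,780,3),np.uint8);o[:400]=a;o[400:,:220]=b
cv2.imwrite('pics/crop.png',o)
E
```

```text
(no output)
```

View pics/crop.png

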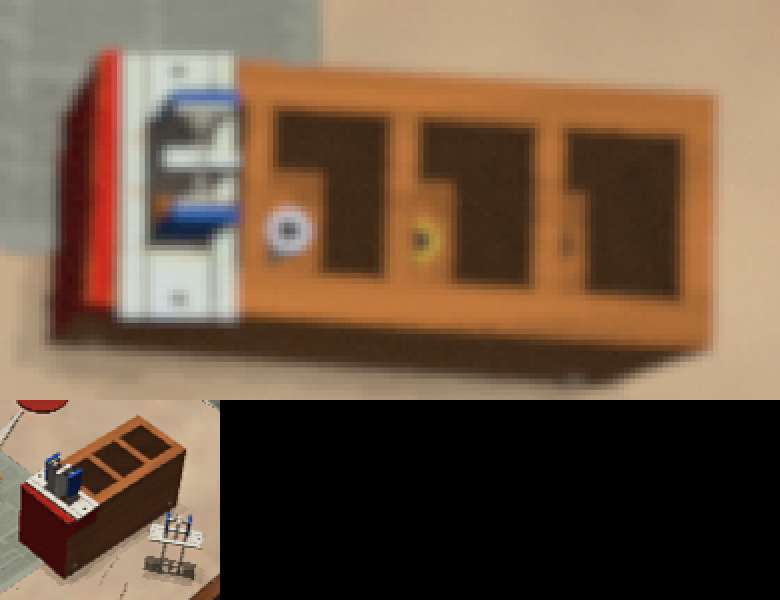

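Top crop: the tongs with blue grips sit next to the red end, and the choice holds up. The white spacer is in the +25 pocket, brass at crop (425,240) in the -25 pocket, and black in the -75 pocket. Next I fit the block and dish poses.

```bash
cat > h.py <<'E'
import numpy as np, cv2
from scipy.optimize import least_squares
from scipy.spatial.transform import Rotation as R
def proj(p,P):
    T=np.linalg.inv(p['pose']);c=np.atleast_2d(P)@T[:3,:3].T+T[:3,3];K=p['intrinsics']
    return np.c_[K[0,0]*c[:,0]/c[:,2]+K[0,2],K[1,1]*c[:,1]/c[:,2]+K[1,2]]
def proj_fish(p,P):
    T=np.linalg.inv(p['pose']);c=np.atleast_2d(P)@T[:3,:3].T+T[:3,3];K=p['intrinsics']
    h=np.hypot(c[:,0],c[:,1]);th=np.arctan2(h,c[:,2]);f=K[0,0]
    return np.c_[f*th*c[:,0]/h+K[0,2],f*th*c[:,1]/h+K[1,2]]
def unproj(p,uv,z,fish=False):
    K=p['intrinsics'];d=np.array([(uv[0]-K[0,2])/K[0,0],(uv[1]-K[1,2])/K[1,1],1.])
    if fish:
        r=np.hypot(*d[:2]);d=np.array([d[0]/r*np.sin(r),d[1]/r*np.sin(r),np.cos(r)])
    w=p['pose'][:3,:3]@d;o=p['pose'][:3,3];return o+w*(z-o[2])/w[2]
def fit(p,L,uv,f=proj,x0=(.42,-.27,0)):
    L=np.array(L,float);uv=np.array(uv,float)
    def place(q):
        c,s=np.cos(q[2]),np.sin(q[2]);return np.c_[q[0]+c*L[:,0]-s*L[:,1],q[1]+s*L[:,0]+c*L[:,1],L[:,2]]
    r=least_squares(lambda q:(f(p,place(q))-uv).ravel(),x0,loss='soft_l1')
    return r.x,(f(p,place(r.x))-uv).round(1)
E
python3 - <<'E'
from h import *
from bench import eyes
p=eyes.camera('top')
L=[(.045,-.106,.105),(-.045,-.106,.105)];C=[(717,95),(712,349)]
for y,(l,t,r,b) in zip((.025,-.025,-.075),[(275,110,388,272),(420,122,533,285),(567,135,685,297)]):
    L+=[(.029,y+.02,.105),(.029,y-.02,.105),(-.029,y-.02,.105)];C+=[(l,t),(r,t+3),(r,b+3)]
C=np.array(C)/5.57-.4+[395,185]
x,e=fit(p,L,C);print(x,np.degrees(x[2]),e.tolist())
c=np.array([190.4,264.5])
print('dish',unproj(p,(190.3,264.5),.012))
hsv=cv2.cvtColor(p['pixels'],cv2.COLOR_RGB2HSV);m=cv2.inRange(hsv,(95,90,60),(125,255,255))
m[:,:140]=0;m[:,240:]=0;ct=max(cv2.findContours(m,0,2)[0],key=cv2.contourArea);E=cv2.fitEllipse(ct);print(E,unproj(p,E[0],.018))
print('small tongs',unproj(p,(464,286),.06))
w=eyes.camera('wrist');print(w['pose'],w['intrinsics'][0])
E
```

```text
[ 0.51473424 -0.19253672 -0.07622532] -4.367389308454697 [[-0.1, -0.2], [0.4, 0.2], [-0.0, -0.4], [0.5, 0.6], [-0.4, 0.8], [-0.0, -0.7], [0.7, 0.2], [0.0, 0.4], [-0.2, -1.2], [-0.2, -0.3], [-0.6, 0.2]]
dish [0.43774033 0.37632618 0.012     ]
((191.05361938476562, 265.4712829589844), (52.594642639160156, 53.63720703125), 20.96923065185547) [0.43500994 0.37246219 0.018     ]
small tongs [ 0.39095846 -0.19360708  0.06      ]
[[ 2.54855798e-01 -9.30503929e-01 -2.63079762e-01  2.30296503e-01]
 [-9.66978867e-01 -2.45418695e-01 -6.87134228e-02 -5.85838900e-01]
 [-6.26582104e-04  2.71904585e-01 -9.62324012e-01  3.84880944e-01]
 [ 0.00000000e+00  0.00000000e+00  0.00000000e+00  1.00000000e+00]] [371.64829954   0.         322.86391904]
```

Emit:
arm_command([
  {"slide": [0.036, 0.048, 0.01], "rot": [0, 0, 7.1], "grip": 1},
  {"slide": [0.036, 0.048, 0.01], "rot": [0, 0, 7.1], "grip": 1},
  {"slide": [0.036, 0.048, 0.01], "rot": [0, 0, 7.1], "grip": 1},
  {"slide": [0.036, 0.048, 0.01], "rot": [0, 0, 7.1], "grip": 1},
  {"slide": [0.036, 0.048, 0.0], "rot": [0, 0, 7.1], "grip": 1},
  {"slide": [0.036, 0.048, 0.0], "rot": [0, 0, 7.1], "grip": 1},
  {"slide": [0.036, 0.048, 0.0], "rot": [0, 0, 7.1], "grip": 1},
  {"slide": [0.036, 0.048, 0.0], "rot": [0, 0, 7.1], "grip": 1},
], newtons=20)

```text
time: 1.6
ee_pos: [0.447, -0.2191, 0.2629]
eef_rot: [0.811, 0.585, 0.0, 0.0]
ft_force: [0.3, -1.0, 0.2]
width: 0.087
grip_force: 0.0
```

Emit:
arm_command([
  {"slide": [0.036, 0.05, 0.0], "rot": [0, 0, 7.1], "grip": 1},
  {"slide": [0.036, 0.05, 0.0], "rot": [0, 0, 7.1], "grip": 1},
  {"grip": 1},
  {"grip": 1},
  {"grip": 1},
  {"grip": 1},
  {"grip": 1},
  {"grip": 1},
])

```text
schema error: expected keys rot, slide, grip
```

```bash
python3 - <<'E'
from h import *
from bench import eyes,sensors
s=sensors.read_state();q=R.from_quat(s['eef_rot']).as_matrix();print(s['time'],s['ee_pos'],q[:,1],q[:,2],s['joint_positions'])
w=eyes.camera('wrist');cv2.imwrite('pics/w1.png',w['pixels'][:,:,::-1])
def pl(x,y,z,b=(.5147,-.1925),a=-.0762):
    return (b[0]+np.cos(a)*x-np.sin(a)*y,b[1]+np.sin(a)*x+np.cos(a)*y,z)
print(proj_fish(w,[pl(x,y,.105) for x in(.045,-.045) for y in(.106,-.106)]).round())
E
```

```text
1.6 [ 0.447024   -0.21907339  0.2629317 ] [ 9.49272418e-01 -3.14453687e-01  8.68966687e-04] [ 6.67300652e-04 -7.48969265e-04 -9.99999497e-01] [ 0.85576891  0.06033625 -0.50865286  1.70387862  0.03037421  1.38420218
  0.02239859]
[[408.  46.]
 [453. 271.]
 [307.  66.]
 [362. 294.]]
```

View pics/w1.png

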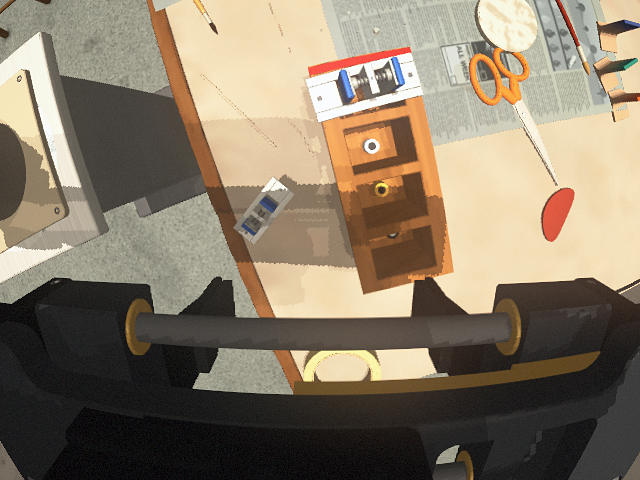

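Wrist view: the block's corners land within about 1 px of the fit. White spacer is at (372,146), brass at (381,188) and black at (393,235). The tongs' grips are at (347,83) and (397,72), and the small pair is at (262,212).

```bash
python3 - <<'E'
from h import *
from bench import eyes
w=eyes.camera('wrist')
print('brass',unproj(w,(381.5,188.5),.036,True))
L=[(.045,.106,.105),(.045,-.106,.105),(-.045,.106,.105),(-.045,-.106,.105)]
m=w['pixels']
# frame white -> tongs
hsv=cv2.cvtColor(m,cv2.COLOR_RGB2HSV);b=cv2.inRange(hsv,(105,120,60),(125,255,255))
b[:, :330]=0;b[130:]=0;b[:,420:]=0
for c in cv2.findContours(b,0,2)[0]:
    if cv2.contourArea(c)>15: print(cv2.boundingRect(c),cv2.minAreaRect(c))
def pl(x,y,z,b=(.5204,-.1178),a=-.0762):
    return (b[0]+np.cos(a)*x-np.sin(a)*y,b[1]+np.sin(a)*x+np.cos(a)*y,z)
for sx in(-1,1): print('grip top corners',proj_fish(w,[pl(sx*.022,y,z) for z in(.157,.121) for y in(.011,-.011)]).round().tolist())
print('frame',proj_fish(w,[pl(x,y,.110) for x in(-.047,.047) for y in(.0195,-.0195)]).round().tolist())
E
python3 - <<'E'
import cv2
cv2.imwrite('pics/c2.png',cv2.resize(cv2.imread('pics/w1.png')[35:215,290:460],None,fx=3.3,fy=3.3,interpolation=2))
E
```

```text
brass [ 0.51867234 -0.20695834  0.036     ]
(340, 83, 13, 28) ((345.9339294433594, 96.51886749267578), (28.708354949951172, 5.906503677368164), 74.05460357666016)
(392, 71, 13, 28) ((397.6546936035156, 84.45702362060547), (28.42378044128418, 5.513464450836182), 74.47589111328125)
grip top corners [[342.0, 84.0], [349.0, 113.0], [340.0, 91.0], [346.0, 116.0]]
grip top corners [[401.0, 73.0], [408.0, 102.0], [392.0, 81.0], [398.0, 106.0]]
frame [[308.0, 89.0], [318.0, 133.0], [416.0, 69.0], [425.0, 112.0]]
```

View pics/c2.png

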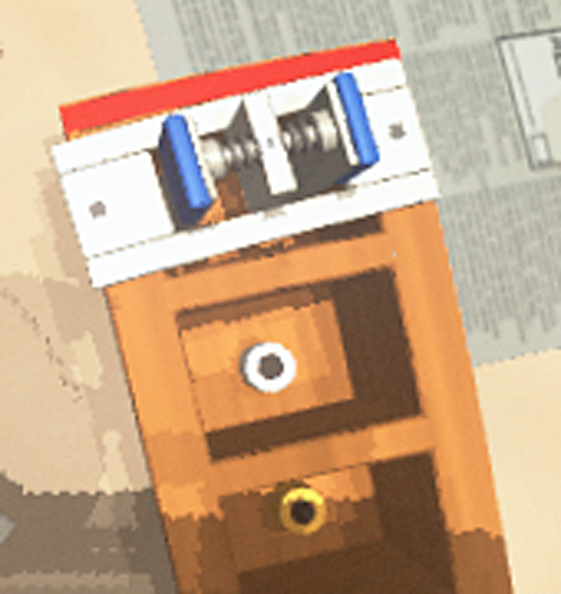

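```bash
python3 - <<'E'
from h import *
from bench import eyes
w=eyes.camera('wrist');t=eyes.camera('top')
F=[(-.047,.0195),(-.047,-.0195),(.047,.0195),(.047,-.0195)]
cw=np.array([(52,147),(95,286),(398,58),(437,200)])/3.3+[290,35]-.35
ct=np.array([(115,320),(240,322),(123,52),(237,50)])/5.57+[395,185]-.4
for z in(.105,.110):
    L=[(*f,z) for f in F]
    for n,p,c,f in(('w',w,cw,proj_fish),('t',t,ct,proj)):
        x,e=fit(p,L,c,f,(.52,-.118,-.07));print(n,z,x,np.degrees(x[2]),e.tolist())
x,e=fit(w,[(.045,.106,.105),(.045,-.106,.105),(-.045,.106,.105),(-.045,-.106,.105)],[(409.5,47),(453,271),(308.5,67),(362,293)],proj_fish);print('block w',x,np.degrees(x[2]),e.tolist())
# grip blue mids: outer top faces mean at z~.139
for u in((345.9,96.5),(397.6,84.5)): print([unproj(w,u,z,True).round(4).tolist() for z in(.157,.139)])
E
```

```text
w 0.105 [ 0.52124418 -0.10880121 -0.02409739] -1.3806785966557211 [[-0.0, -0.3], [-0.1, 0.3], [-0.2, 0.6], [0.4, -0.5]]
t 0.105 [ 0.51963601 -0.11591419 -0.03387805] -1.941069325613526 [[1.2, -0.6], [-0.7, -0.3], [0.1, 0.1], [-0.3, 1.0]]
w 0.11 [ 0.52059902 -0.10936269 -0.02282166] -1.3075846815980334 [[-0.8, -0.4], [-0.7, 0.9], [0.6, 0.0], [1.4, -0.4]]
t 0.11 [ 0.51859026 -0.11491649 -0.03370838] -1.931347646545364 [[1.2, -0.5], [-0.7, -0.2], [-0.0, -0.0], [-0.2, 0.9]]
block w [ 0.51775857 -0.18699216 -0.07159057] -4.101837370293783 [[0.0, -0.8], [-0.1, 1.0], [-0.3, -0.9], [0.5, 1.2]]
[[0.4978, -0.1182, 0.157], [0.4995, -0.1166, 0.139]]
[[0.5365, -0.1198, 0.157], [0.5408, -0.1182, 0.139]]
```

Emit:
arm_command([
  {"slide": [0.024, 0.0355, -0.01], "rot": [0, 0, 5.5], "grip": 1},
  {"slide": [0.024, 0.0355, -0.01], "rot": [0, 0, 5.5], "grip": 1},
  {"slide": [0.024, 0.0355, -0.01], "rot": [0, 0, 5.6], "grip": 1},
  {"slide": [0, 0, 0], "rot": [0, 0, 0], "grip": 1},
  {"slide": [0, 0, 0], "rot": [0, 0, 0], "grip": 1},
  {"slide": [0, 0, 0], "rot": [0, 0, 0], "grip": 1},
  {"slide": [0, 0, 0], "rot": [0, 0, 0], "grip": 1},
  {"slide": [0, 0, 0], "rot": [0, 0, 0], "grip": 1},
])

```text
time: 2.8
ee_pos: [0.518, -0.1147, 0.2327]
eef_rot: [0.719, 0.695, -0.0, 0.0]
ft_force: [-0.0, -0.3, 0.2]
width: 0.0871
grip_force: 0.0
```

```bash
python3 - <<'E'
from h import *
from bench import eyes,sensors
s=sensors.read_state();q=R.from_quat(s['eef_rot']).as_matrix();print(s['time'],s['ee_pos'],q[:,1],s['joint_positions'])
w=eyes.camera('wrist');im=w['pixels'][:,:,::-1].copy()
np.savez('w2.npz',pose=w['pose'],intrinsics=w['intrinsics'])
cv2.imwrite('pics/w2raw.png',im)
cv2.imwrite('pics/w2.png',cv2.resize(im[150:400,190:450],None,fx=2.4,fy=2.4,interpolation=2))
E
```

```text
2.8 [ 0.51802568 -0.11467897  0.23272172] [ 9.99391382e-01 -3.48823971e-02  2.88676248e-04] [ 0.70091937  0.16937079 -0.63050339  1.66834737  0.10261116  1.33687469
  0.0185404 ]
```

View pics/w2.png

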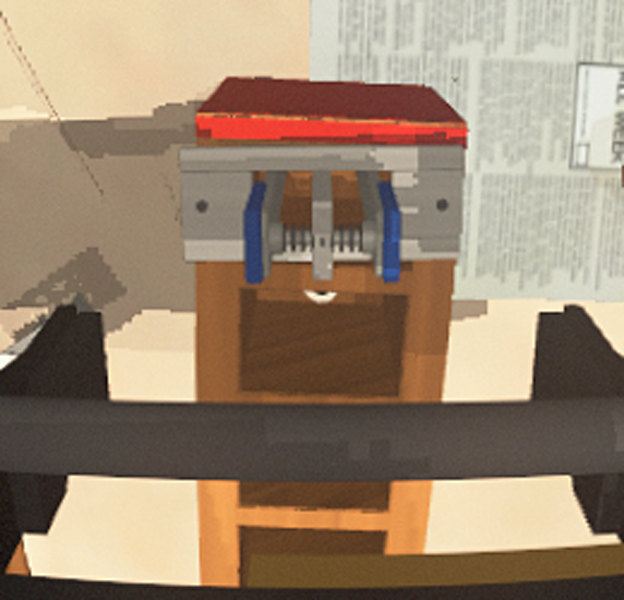

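The frame shows at crop (182–465, 150–262), with the grips at x≈253 and 391. The fingers are symmetric about x≈320, so the tongs are centred in x.

```bash
python3 - <<'E'
from h import *
w=dict(np.load('w2.npz'))
f=lambda a:np.array(a)/2.4+[190,150]-.3
F=[(-.047,.0195,.110),(-.047,-.0195,.110),(.047,.0195,.110),(.047,-.0195,.110)]
x,e=fit(w,F,f([(180,150),(185,262),(465,148),(460,262)]),proj_fish,(.52,-.118,-.07));print('frame',x,np.degrees(x[2]),e.tolist())
x,e=fit(w,[(-.022,.011,.157),(-.022,-.011,.157),(.022,.011,.157),(.022,-.011,.157)],f([(247,183),(246,282),(396,183),(399,282)]),proj_fish,(.52,-.118,-.07));print('griptop?',x,np.degrees(x[2]),e.tolist())
x,e=fit(w,[(-.045,.106,.105),(.045,.106,.105),(-.029,.005,.105),(.029,.005,.105)],f([(197,114),(467,128),(240,396),(404,398)]),proj_fish,(.52,-.19,-.07));print('block',x,np.degrees(x[2]),e.tolist())
E
```

```text
frame [ 0.51920958 -0.11584377 -0.02954984] -1.6930812314426118 [[-0.4, -0.2], [-0.3, 0.2], [0.2, 0.2], [0.5, -0.2]]
griptop? [ 0.51909295 -0.11052067 -0.02064193] -1.1826954731745718 [[-2.2, 4.5], [-0.6, -5.3], [2.2, 3.7], [0.6, -6.0]]
block [ 0.51605003 -0.19373319 -0.0704218 ] -4.034871865665292 [[-0.1, 0.8], [0.4, -0.8], [0.6, -0.7], [-1.4, 0.6]]
```

Emit:
arm_command([
  {"slide": [0.001, -0.001, -0.025], "rot": [0, 0, 0], "grip": 1},
  {"slide": [0, 0, -0.03], "rot": [0, 0, 0], "grip": 1},
  {"slide": [0, 0, -0.03], "rot": [0, 0, 0], "grip": 1},
  {"slide": [0, 0, -0.025], "rot": [0, 0, 0], "grip": 1},
  {"slide": [0, 0, 0], "rot": [0, 0, 0], "grip": 0.6},
  {"slide": [0, 0, 0], "rot": [0, 0, 0], "grip": 0.46},
  {"slide": [0, 0, 0], "rot": [0, 0, 0], "grip": 0.46},
  {"slide": [0, 0, 0], "rot": [0, 0, 0], "grip": 0.46},
], newtons=20)

```text
time: 3.85
ee_pos: [0.5196, -0.1153, 0.1234]
eef_rot: [0.719, 0.695, 0.0, 0.001]
ft_force: [0.4, -0.4, -0.0]
width: 0.055
grip_force: 0.0
```

Emit:
arm_command([
  {"slide": [0, 0, 0], "rot": [0, 0, 0], "grip": 0.46},
  {"slide": [0, 0, 0], "rot": [0, 0, 0], "grip": 0.46},
  {"slide": [0, 0, 0], "rot": [0, 0, 0], "grip": 0.46},
  {"slide": [0, 0, 0], "rot": [0, 0, 0], "grip": 0.46},
  {"slide": [0, 0, 0], "rot": [0, 0, 0], "grip": 0.46},
  {"slide": [0, 0, 0], "rot": [0, 0, 0], "grip": 0.46},
  {"slide": [0, 0, 0], "rot": [0, 0, 0], "grip": 0.46},
  {"slide": [0, 0, 0], "rot": [0, 0, 0], "grip": 0.46},
])

```text
time: 4.85
ee_pos: [0.5192, -0.1152, 0.1228]
eef_rot: [0.719, 0.695, 0.0, 0.0]
ft_force: [-1.4, -0.4, 5.0]
width: 0.0402
grip_force: 4.9
```

Emit:
arm_command([
  {"slide": [0, 0, 0.005], "rot": [0, 0, 0], "grip": 0.46},
  {"slide": [0, 0, 0.015], "rot": [0, 0, 0], "grip": 0.46},
  {"slide": [0, 0, 0.02], "rot": [0, 0, 0], "grip": 0.46},
  {"slide": [0, 0, 0.02], "rot": [0, 0, 0], "grip": 0.46},
  {"slide": [0, 0, 0.02], "rot": [0, 0, 0], "grip": 0.46},
  {"slide": [0, 0, 0.02], "rot": [0, 0, 0], "grip": 0.46},
  {"slide": [0, 0, 0.015], "rot": [0, 0, 0], "grip": 0.46},
  {"slide": [0, 0, 0], "rot": [0, 0, 0], "grip": 0.46},
])

```text
time: 5.85
ee_pos: [0.5197, -0.1152, 0.2388]
eef_rot: [0.719, 0.695, 0.001, 0.001]
ft_force: [0.0, 0.1, -1.7]
width: 0.0399
grip_force: 4.9
```

```bash
python3 - <<'E'
from h import *
from bench import eyes,sensors
w=eyes.camera('wrist');im=w['pixels'][:,:,::-1].copy()
np.savez('w3.npz',pose=w['pose'],intrinsics=w['intrinsics'])
s=eyes.camera('scene')['pixels'][:,:,::-1]
a=cv2.resize(im[100:400,150:490],None,fx=1.3,fy=1.3,interpolation=2)
b=cv2.resize(s[100:230,330:450],(330,390),interpolation=2)
cv2.imwrite('pics/w3.png',np.hstack([a,b]))
E
```

```text
(no output)
```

View pics/w3.png

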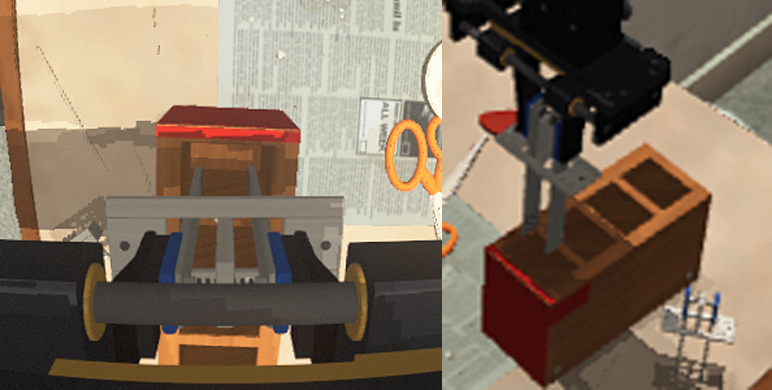

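The tongs hang straight in the fingers, with the jaws clear above the block. I'll cross-check the brass spacer's position from both views.

```bash
python3 - <<'E'
from h import *
from bench import eyes
im=cv2.imread('pics/top0.png');w1=cv2.imread('pics/w1.png')
t=eyes.camera('top')
for n,m,(x0,y0,x1,y1) in(('t',im,(462,215,480,240)),('w',w1,(365,172,400,205))):
    h=cv2.cvtColor(m,cv2.COLOR_BGR2HSV)[y0:y1,x0:x1];k=cv2.inRange(h,(22,120,90),(34,255,255))
    ys,xs=np.nonzero(k);print(n,xs.min()+x0,xs.max()+x0,ys.min()+y0,ys.max()+y0,len(xs))
    if n=='t':
        for u in(xs.min()+x0-.5,xs.max()+x0+.5): print(unproj(t,(u,(ys.min()+ys.max())/2+y0),.036))
E
```

```text
t 472 472 228 228 1
[ 0.51267581 -0.22112497  0.036     ]
[ 0.51267262 -0.2231774   0.036     ]
w 376 387 183 187 32
```

Emit:
arm_command([
  {"slide": [-0.001, -0.015, 0], "rot": [0, 0, -0.5], "grip": 0.46},
  {"slide": [-0.001, -0.025, 0], "rot": [0, 0, -0.5], "grip": 0.46},
  {"slide": [-0.001, -0.025, 0], "rot": [0, 0, -0.5], "grip": 0.46},
  {"slide": [-0.001, -0.025, 0], "rot": [0, 0, -0.5], "grip": 0.46},
  {"slide": [-0.001, -0.01, 0], "rot": [0, 0, 0], "grip": 0.46},
  {"slide": [0, 0, 0], "rot": [0, 0, 0], "grip": 0.46},
  {"slide": [0, 0, 0], "rot": [0, 0, 0], "grip": 0.46},
  {"slide": [0, 0, 0], "rot": [0, 0, 0], "grip": 0.46},
])

```text
time: 7.0
ee_pos: [0.5144, -0.2142, 0.2377]
eef_rot: [0.73, 0.683, 0.0, 0.0]
ft_force: [-0.3, -0.1, -1.5]
width: 0.04
grip_force: 4.9
```

```bash
python3 - <<'E'
from h import *
from bench import eyes,sensors
st=sensors.read_state();q=R.from_quat(st['eef_rot']).as_matrix();print(st['ee_pos'],q[:,1])
w=eyes.camera('wrist');im=w['pixels'][:,:,::-1].copy()
np.savez('w4.npz',pose=w['pose'],intrinsics=w['intrinsics'])
s=eyes.camera('scene')['pixels'][:,:,::-1]
a=cv2.resize(im[130:370,220:430],None,fx=2.2,fy=2.2,interpolation=2)
b=cv2.resize(s[100:230,330:450],(300,528),interpolation=2)
cv2.imwrite('pics/w4.png',np.hstack([a,b]))
def pl(x,y,z,b=(.5155,-.1925),a=-.0733):
    return (b[0]+np.cos(a)*x-np.sin(a)*y,b[1]+np.sin(a)*x+np.cos(a)*y,z)
print(((proj_fish(w,[pl(-.029,-.005,.105),pl(.029,-.005,.105),pl(-.045,.106,.105),pl(.045,.106,.105),pl(0,-.025,.036)])-[220,130])*2.2).round())
E
```

```text
[ 0.51440356 -0.21419357  0.23772114] [ 9.97738135e-01 -6.72200743e-02  2.73093246e-04]
[[ 146.  178.]
 [ 303.  180.]
 [ 101. -123.]
 [ 353. -121.]
 [ 225.  193.]]
```

View pics/w4.png

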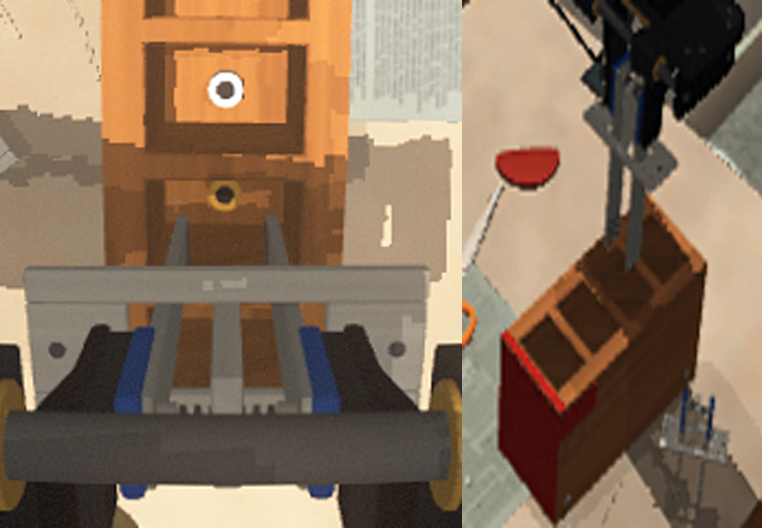

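The spacer shows at crop (225,195) against a predicted (225,193), so it sits at the pocket's centre. I'll shift 2 mm and go down.

Emit:
arm_command([
  {"slide": [-0.0005, -0.0025, -0.008], "rot": [0, 0, 0], "grip": 0.46},
  {"slide": [0, 0, -0.016], "rot": [0, 0, 0], "grip": 0.46},
  {"slide": [0, 0, -0.018], "rot": [0, 0, 0], "grip": 0.46},
  {"slide": [0, 0, -0.018], "rot": [0, 0, 0], "grip": 0.46},
  {"slide": [0, 0, -0.018], "rot": [0, 0, 0], "grip": 0.46},
  {"slide": [0, 0, -0.016], "rot": [0, 0, 0], "grip": 0.46},
  {"slide": [0, 0, -0.012], "rot": [0, 0, 0], "grip": 0.46},
  {"slide": [0, 0, -0.007], "rot": [0, 0, 0], "grip": 0.46},
])

```text
time: 8.1
ee_pos: [0.5136, -0.2177, 0.1238]
eef_rot: [0.731, 0.682, -0.0, -0.0]
ft_force: [0.1, -0.0, -0.6]
width: 0.04
grip_force: 4.9
```

Emit:
arm_command([
  {"slide": [0, 0, 0], "rot": [0, 0, 0], "grip": 0.46},
  {"slide": [0, 0, 0], "rot": [0, 0, 0], "grip": 0.46},
  {"slide": [0, 0, 0], "rot": [0, 0, 0], "grip": 0.4},
  {"slide": [0, 0, 0], "rot": [0, 0, 0], "grip": 0.36},
  {"slide": [0, 0, 0], "rot": [0, 0, 0], "grip": 0.32},
  {"slide": [0, 0, 0], "rot": [0, 0, 0], "grip": 0.25},
  {"slide": [0, 0, 0], "rot": [0, 0, 0], "grip": 0.25},
  {"slide": [0, 0, 0], "rot": [0, 0, 0], "grip": 0.25},
], newtons=18)

```text
time: 9.1
ee_pos: [0.5137, -0.2178, 0.1247]
eef_rot: [0.731, 0.682, 0.0, 0.0]
ft_force: [-0.3, 0.9, 0.3]
width: 0.0271
grip_force: 18.0
```

Emit:
arm_command([
  {"slide": [0, 0, 0], "rot": [0, 0, 0], "grip": 0.25},
  {"slide": [0, 0, 0], "rot": [0, 0, 0], "grip": 0.25},
  {"slide": [0, 0, 0], "rot": [0, 0, 0], "grip": 0.25},
  {"slide": [0, 0, 0], "rot": [0, 0, 0], "grip": 0.25},
  {"slide": [0, 0, 0], "rot": [0, 0, 0], "grip": 0.25},
  {"slide": [0, 0, 0], "rot": [0, 0, 0], "grip": 0.25},
  {"slide": [0, 0, 0], "rot": [0, 0, 0], "grip": 0.25},
  {"slide": [0, 0, 0], "rot": [0, 0, 0], "grip": 0.25},
])

```text
time: 10.1
ee_pos: [0.5138, -0.2177, 0.1247]
eef_rot: [0.731, 0.682, 0.0, 0.0]
ft_force: [-0.2, -0.5, 4.1]
width: 0.0267
grip_force: 18.0
```

```bash
python3 - <<'E'
from h import *
from bench import eyes,sensors
st=sensors.read_state();print(st['width'],st['grip_force'],st['ft_force'])
im=eyes.camera('wrist')['pixels'][:,:,::-1].copy()
cv2.imwrite('pics/w5.png',cv2.resize(im[130:370,220:430],None,fx=2.4,fy=2.4,interpolation=2))
E
```

```text
0.026699210010982723 18.00037443637848 [-0.15557243 -0.50648075  4.08899897]
```

Emit:
arm_command([
  {"slide": [0, 0, 0.005], "rot": [0, 0, 0], "grip": 0.25},
  {"slide": [0, 0, 0.01], "rot": [0, 0, 0], "grip": 0.25},
  {"slide": [0, 0, 0.015], "rot": [0, 0, 0], "grip": 0.25},
  {"slide": [0, 0, 0.02], "rot": [0, 0, 0], "grip": 0.25},
  {"slide": [0, 0, 0.02], "rot": [0, 0, 0], "grip": 0.25},
  {"slide": [0, 0, 0.02], "rot": [0, 0, 0], "grip": 0.25},
  {"slide": [0, 0, 0.02], "rot": [0, 0, 0], "grip": 0.25},
  {"slide": [0, 0, 0.01], "rot": [0, 0, 0], "grip": 0.25},
])

```text
time: 11.15
ee_pos: [0.5141, -0.2177, 0.2465]
eef_rot: [0.731, 0.682, 0.0, 0.001]
ft_force: [0.3, 0.3, -1.9]
width: 0.0269
grip_force: 18.0
```

```bash
python3 - <<'E'
from h import *
from bench import eyes,sensors
st=sensors.read_state();print(st['width'],st['grip_force'],st['ft_force'])
w=eyes.camera('wrist');im=w['pixels'][:,:,::-1].copy()
sc=eyes.camera('scene');s=sc['pixels'][:,:,::-1]
for p in(w,sc):print([(d['bbox'],d['conf']) for d in eyes.look_for('spacer_brass',p)])
a=cv2.resize(im[130:370,220:430],None,fx=2.2,fy=2.2,interpolation=2)
b=cv2.resize(s[100:230,330:450],(300,528),interpolation=2)
cv2.imwrite('pics/w6.png',np.hstack([a,b]))
E
```

```text
0.026860205141927804 17.999769151210785 [ 0.3202078   0.27414988 -1.91678262]
[([313.6, 230.8, 331.0, 253.6], 0.79)]
[]
```

View pics/w6.png

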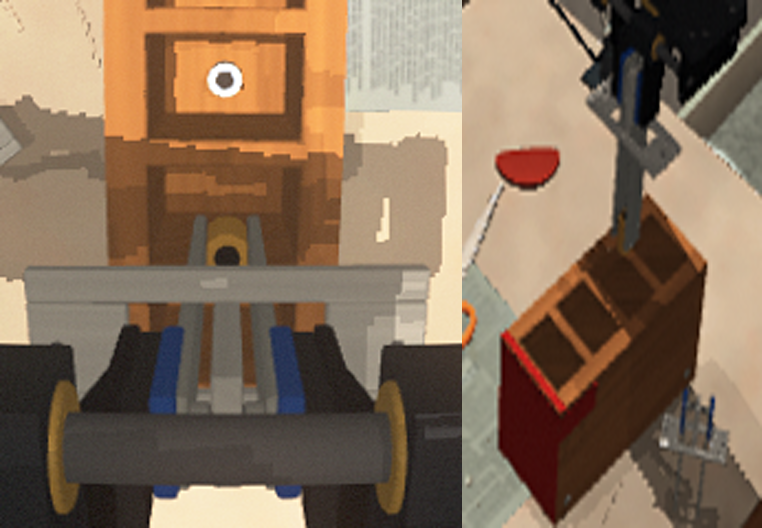

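The brass spacer is held between the jaws at crop (227,245), clear of the block. Carrying it to the dish.

Emit:
arm_command([
  {"slide": [-0.002, 0.015, 0.004], "rot": [0, 0, 0], "grip": 0.25},
  {"slide": [-0.004, 0.03, 0.004], "rot": [0, 0, 0], "grip": 0.25},
  {"slide": [-0.005, 0.04, 0], "rot": [0, 0, 0], "grip": 0.25},
  {"slide": [-0.006, 0.045, 0], "rot": [0, 0, 0], "grip": 0.25},
  {"slide": [-0.006, 0.045, 0], "rot": [0, 0, 0], "grip": 0.25},
  {"slide": [-0.006, 0.045, 0], "rot": [0, 0, 0], "grip": 0.25},
  {"slide": [-0.006, 0.045, 0], "rot": [0, 0, 0], "grip": 0.25},
  {"slide": [-0.006, 0.045, 0], "rot": [0, 0, 0], "grip": 0.25},
])

```text
time: 12.35
ee_pos: [0.4715, 0.0947, 0.2524]
eef_rot: [0.731, 0.683, -0.0, 0.0]
ft_force: [0.7, -0.2, -1.9]
width: 0.027
grip_force: 18.0
```

Emit:
arm_command([
  {"slide": [-0.006, 0.045, 0], "rot": [0, 0, 0], "grip": 0.25},
  {"slide": [-0.006, 0.045, 0], "rot": [0, 0, 0], "grip": 0.25},
  {"slide": [-0.006, 0.045, 0], "rot": [0, 0, 0], "grip": 0.25},
  {"slide": [-0.006, 0.045, 0], "rot": [0, 0, 0], "grip": 0.25},
  {"slide": [-0.006, 0.045, 0], "rot": [0, 0, 0], "grip": 0.25},
  {"slide": [-0.004, 0.034, 0], "rot": [0, 0, 0], "grip": 0.25},
  {"slide": [-0.002, 0.016, 0], "rot": [0, 0, 0], "grip": 0.25},
  {"slide": [0, 0.004, 0], "rot": [0, 0, 0], "grip": 0.25},
])

```text
time: 13.35
ee_pos: [0.435, 0.3728, 0.2523]
eef_rot: [0.73, 0.683, -0.0, -0.0]
ft_force: [-0.0, 0.1, -1.4]
width: 0.0268
grip_force: 18.0
```

```bash
python3 - <<'E'
from h import *
from bench import eyes,sensors
st=sensors.read_state();q=R.from_quat(st['eef_rot']).as_matrix();print(st['time'],st['ee_pos'],q[:,1],st['width'],st['ft_force'],st['joint_positions'].round(2))
w=eyes.camera('wrist')
print([(d['bbox'],d['conf']) for d in eyes.look_for('dish',w)],[(d['bbox'],d['conf']) for d in eyes.look_for('spacer_brass',w)])
c=np.array([.4355,.374])
print(proj_fish(w,[(c[0]+.065*np.cos(a),c[1]+.065*np.sin(a),.022) for a in np.arange(0,6.3,.785)]).round().tolist())
hsv=cv2.cvtColor(w['pixels'],cv2.COLOR_RGB2HSV);m=cv2.inRange(hsv,(95,90,40),(120,255,255));print([cv2.boundingRect(k) for k in cv2.findContours(m,0,2)[0] if cv2.contourArea(k)>80])
cv2.imwrite('pics/w7.png',w['pixels'][:,:,::-1])
E
```

```text
13.35 [0.4349874  0.37279175 0.2522889 ] [ 0.99783    -0.06583461 -0.00104879] 0.026824809822270496 [-0.02648559  0.07439419 -1.44433029] [-0.    0.35 -0.98  1.52  0.29  1.43 -1.06]
[([259.8, 148.3, 380.9, 252.6], 0.55)] [([311.1, 230.7, 332.0, 251.8], 0.73)]
[[383.0, 205.0], [364.0, 163.0], [319.0, 147.0], [277.0, 168.0], [264.0, 212.0], [285.0, 251.0], [327.0, 265.0], [367.0, 246.0], [383.0, 205.0]]
[(343, 279, 16, 39), (287, 279, 17, 39), (305, 207, 50, 31)]
```

Emit:
arm_command([
  {"slide": [0, 0, -0.01], "rot": [0, 0, 0], "grip": 0.25},
  {"slide": [0, 0, -0.02], "rot": [0, 0, 0], "grip": 0.25},
  {"slide": [0, 0, -0.025], "rot": [0, 0, 0], "grip": 0.25},
  {"slide": [0, 0, -0.025], "rot": [0, 0, 0], "grip": 0.25},
  {"slide": [0, 0, -0.02], "rot": [0, 0, 0], "grip": 0.25},
  {"slide": [0, 0, -0.015], "rot": [0, 0, 0], "grip": 0.25},
  {"slide": [0, 0, -0.01], "rot": [0, 0, 0], "grip": 0.25},
  {"slide": [0, 0, -0.004], "rot": [0, 0, 0], "grip": 0.25},
])

```text
time: 14.5
ee_pos: [0.4366, 0.3714, 0.1232]
eef_rot: [0.731, 0.682, -0.0, -0.0]
ft_force: [0.0, 0.1, -1.2]
width: 0.0268
grip_force: 18.0
```

Emit:
arm_command([
  {"slide": [0, 0, -0.001], "rot": [0, 0, 0], "grip": 0.25},
  {"slide": [0, 0, -0.001], "rot": [0, 0, 0], "grip": 0.25},
  {"slide": [0, 0, 0], "rot": [0, 0, 0], "grip": 0.25},
  {"slide": [0, 0, 0], "rot": [0, 0, 0], "grip": 0.25},
  {"slide": [0, 0, 0], "rot": [0, 0, 0], "grip": 0.25},
  {"slide": [0, 0, 0], "rot": [0, 0, 0], "grip": 0.25},
  {"slide": [0, 0, 0], "rot": [0, 0, 0], "grip": 0.25},
  {"slide": [0, 0, 0], "rot": [0, 0, 0], "grip": 0.25},
])

```text
time: 15.5
ee_pos: [0.4366, 0.3713, 0.1216]
eef_rot: [0.731, 0.682, 0.0, 0.0]
ft_force: [0.6, -0.7, -1.9]
width: 0.0272
grip_force: 18.0
```

Emit:
arm_command([
  {"slide": [0, 0, -0.0005], "rot": [0, 0, 0], "grip": 0.25},
  {"slide": [0, 0, -0.0005], "rot": [0, 0, 0], "grip": 0.25},
  {"slide": [0, 0, -0.0005], "rot": [0, 0, 0], "grip": 0.25},
  {"slide": [0, 0, 0], "rot": [0, 0, 0], "grip": 0.25},
  {"slide": [0, 0, 0], "rot": [0, 0, 0], "grip": 0.25},
  {"slide": [0, 0, 0], "rot": [0, 0, 0], "grip": 0.25},
  {"slide": [0, 0, 0], "rot": [0, 0, 0], "grip": 0.25},
  {"slide": [0, 0, 0], "rot": [0, 0, 0], "grip": 0.25},
])

```text
time: 16.5
ee_pos: [0.4368, 0.3717, 0.1207]
eef_rot: [0.731, 0.682, 0.001, 0.0]
ft_force: [-0.4, -1.0, 5.7]
width: 0.0271
grip_force: 18.0
```

Emit:
arm_command([
  {"slide": [0, 0, 0], "rot": [0, 0, 0], "grip": 0.3},
  {"slide": [0, 0, 0], "rot": [0, 0, 0], "grip": 0.34},
  {"slide": [0, 0, 0], "rot": [0, 0, 0], "grip": 0.38},
  {"slide": [0, 0, 0], "rot": [0, 0, 0], "grip": 0.42},
  {"slide": [0, 0, 0], "rot": [0, 0, 0], "grip": 0.46},
  {"slide": [0, 0, 0], "rot": [0, 0, 0], "grip": 0.46},
  {"slide": [0, 0, 0], "rot": [0, 0, 0], "grip": 0.46},
  {"slide": [0, 0, 0], "rot": [0, 0, 0], "grip": 0.46},
])

```text
time: 17.5
ee_pos: [0.4366, 0.3713, 0.1201]
eef_rot: [0.731, 0.682, 0.0, 0.0]
ft_force: [1.0, -0.2, -1.1]
width: 0.0403
grip_force: 5.0
```

Emit:
arm_command([
  {"slide": [0, 0, 0.003], "rot": [0, 0, 0], "grip": 0.46},
  {"slide": [0, 0, 0.006], "rot": [0, 0, 0], "grip": 0.46},
  {"slide": [0, 0, 0.012], "rot": [0, 0, 0], "grip": 0.46},
  {"slide": [0, 0, 0.02], "rot": [0, 0, 0], "grip": 0.46},
  {"slide": [0, 0, 0.025], "rot": [0, 0, 0], "grip": 0.46},
  {"slide": [0, 0, 0.03], "rot": [0, 0, 0], "grip": 0.46},
  {"slide": [0, 0, 0.025], "rot": [0, 0, 0], "grip": 0.46},
  {"slide": [0, 0, 0.01], "rot": [0, 0, 0], "grip": 0.46},
])

```text
time: 18.5
ee_pos: [0.437, 0.372, 0.2536]
eef_rot: [0.731, 0.682, 0.002, 0.0]
ft_force: [0.3, 1.3, -2.5]
width: 0.0401
grip_force: 4.9
```

```bash
python3 - <<'E'
from h import *
from bench import eyes,sensors
st=sensors.read_state();print(st['time'],st['ee_pos'],st['width'],st['grip_force'],st['ft_force'])
for n in('wrist','top','scene'):
    w=eyes.camera(n)
    for k in('spacer_brass','dish'):print(n,k,[(d['bbox'],d['conf']) for d in eyes.look_for(k,w)])
    f=proj_fish if n=='wrist' else proj
    print(f(w,[(.437,.371,.032),(.437,.371,.006)]).round().tolist())
    cv2.imwrite(f'pics/d_{n}.png',w['pixels'][:,:,::-1])
E
```

```text
18.5 [0.43695744 0.37198686 0.25362379] 0.04008780241100814 4.939915825580101 [ 0.31905137  1.27736065 -2.50690229]
wrist spacer_brass [([316.9, 200.2, 331.0, 220.4], 0.7)]
wrist dish [([261.7, 148.8, 377.9, 251.8], 0.7), ([315.4, 201.3, 329.7, 221.9], 0.37)]
[[322.0, 212.0], [322.0, 208.0]]
top spacer_brass []
top dish [([163.9, 234.8, 223.2, 297.0], 0.97)]
[[190.0, 264.0], [194.0, 265.0]]
scene spacer_brass [([237.4, 336.5, 241.7, 349.1], 0.46), ([229.7, 285.5, 241.8, 316.2], 0.38)]
scene dish []
[[240.0, 338.0], [242.0, 344.0]]
```

Emit:
arm_command([
  {"slide": [0.002, -0.012, 0], "rot": [0, 0, 0], "grip": 0.46},
  {"slide": [0.004, -0.026, 0], "rot": [0, 0, 0], "grip": 0.46},
  {"slide": [0.006, -0.036, 0], "rot": [0, 0, 0], "grip": 0.46},
  {"slide": [0.007, -0.04, 0], "rot": [0, 0, 0], "grip": 0.46},
  {"slide": [0.007, -0.04, 0], "rot": [0, 0, 0], "grip": 0.46},
  {"slide": [0.007, -0.04, 0], "rot": [0, 0, 0], "grip": 0.46},
  {"slide": [0.007, -0.04, 0], "rot": [0, 0, 0], "grip": 0.46},
  {"slide": [0.007, -0.04, 0], "rot": [0, 0, 0], "grip": 0.46},
])

```text
time: 19.95
ee_pos: [0.4836, 0.0951, 0.2511]
eef_rot: [0.731, 0.682, 0.0, 0.0]
ft_force: [1.2, -0.7, -1.6]
width: 0.04
grip_force: 4.9
```

Emit:
arm_command([
  {"slide": [0.007, -0.04, 0], "rot": [0, 0, 0], "grip": 0.46},
  {"slide": [0.007, -0.04, 0], "rot": [0, 0, 0], "grip": 0.46},
  {"slide": [0.007, -0.04, 0], "rot": [0, 0, 0], "grip": 0.46},
  {"slide": [0.006, -0.04, 0], "rot": [0, 0, 0], "grip": 0.46},
  {"slide": [0.005, -0.03, 0], "rot": [0, 0, 0], "grip": 0.46},
  {"slide": [0.003, -0.016, 0], "rot": [0, 0, 0], "grip": 0.46},
  {"slide": [0.001, -0.008, 0], "rot": [0, 0, 0], "grip": 0.46},
  {"slide": [0, 0, 0], "rot": [0, 0, 0], "grip": 0.46},
])

```text
time: 20.95
ee_pos: [0.5196, -0.1162, 0.2511]
eef_rot: [0.731, 0.683, 0.0, -0.0]
ft_force: [-0.4, 0.3, -1.6]
width: 0.0398
grip_force: 4.9
```

```bash
python3 - <<'E'
from h import *
from bench import eyes,sensors
st=sensors.read_state();q=R.from_quat(st['eef_rot']).as_matrix();print(st['time'],st['ee_pos'],q[:,1],st['width'],st['ft_force'])
w=eyes.camera('wrist');im=w['pixels'][:,:,::-1].copy()
s=eyes.camera('scene')['pixels'][:,:,::-1]
a=cv2.resize(im[130:370,220:430],None,fx=2.2,fy=2.2,interpolation=2)
b=cv2.resize(s[100:230,330:450],(300,528),interpolation=2)
cv2.imwrite('pics/w8.png',np.hstack([a,b]))
E
```

```text
20.95 [ 0.51960173 -0.11620635  0.25106987] [ 9.97659800e-01 -6.83734110e-02 -6.80018154e-06] 0.03979707389268697 [-0.41378887  0.28043063 -1.56549123]
```

Emit:
arm_command([
  {"slide": [0, 0, -0.01], "rot": [0, 0, 0], "grip": 0.46},
  {"slide": [0, 0, -0.018], "rot": [0, 0, 0], "grip": 0.46},
  {"slide": [0, 0, -0.02], "rot": [0, 0, 0], "grip": 0.46},
  {"slide": [0, 0, -0.02], "rot": [0, 0, 0], "grip": 0.46},
  {"slide": [0, 0, -0.02], "rot": [0, 0, 0], "grip": 0.46},
  {"slide": [0, 0, -0.018], "rot": [0, 0, 0], "grip": 0.46},
  {"slide": [0, 0, -0.014], "rot": [0, 0, 0], "grip": 0.46},
  {"slide": [0, 0, -0.004], "rot": [0, 0, 0], "grip": 0.46},
])

```text
time: 22.05
ee_pos: [0.5192, -0.1165, 0.126]
eef_rot: [0.731, 0.682, -0.0, -0.001]
ft_force: [-0.2, -0.3, -1.0]
width: 0.04
grip_force: 4.9
```

Emit:
arm_command([
  {"slide": [0, 0, -0.0005], "rot": [0, 0, 0], "grip": 0.46},
  {"slide": [0, 0, -0.0005], "rot": [0, 0, 0], "grip": 0.46},
  {"slide": [0, 0, -0.0005], "rot": [0, 0, 0], "grip": 0.46},
  {"slide": [0, 0, 0], "rot": [0, 0, 0], "grip": 0.46},
  {"slide": [0, 0, 0], "rot": [0, 0, 0], "grip": 0.46},
  {"slide": [0, 0, 0], "rot": [0, 0, 0], "grip": 0.46},
  {"slide": [0, 0, 0], "rot": [0, 0, 0], "grip": 0.46},
  {"slide": [0, 0, 0], "rot": [0, 0, 0], "grip": 0.46},
])

```text
time: 23.05
ee_pos: [0.5197, -0.1167, 0.1256]
eef_rot: [0.731, 0.682, 0.0, 0.0]
ft_force: [-0.7, 0.1, -1.3]
width: 0.0402
grip_force: 4.9
```

Emit:
arm_command([
  {"slide": [0, 0, -0.0005], "rot": [0, 0, 0], "grip": 0.46},
  {"slide": [0, 0, -0.0005], "rot": [0, 0, 0], "grip": 0.46},
  {"slide": [0, 0, -0.0005], "rot": [0, 0, 0], "grip": 0.46},
  {"slide": [0, 0, 0], "rot": [0, 0, 0], "grip": 0.46},
  {"slide": [0, 0, 0], "rot": [0, 0, 0], "grip": 0.46},
  {"slide": [0, 0, 0], "rot": [0, 0, 0], "grip": 0.46},
  {"slide": [0, 0, 0], "rot": [0, 0, 0], "grip": 0.46},
  {"slide": [0, 0, 0], "rot": [0, 0, 0], "grip": 0.46},
])

```text
time: 24.05
ee_pos: [0.5197, -0.1167, 0.1241]
eef_rot: [0.731, 0.682, 0.0, 0.0]
ft_force: [0.3, -0.7, -1.4]
width: 0.0402
grip_force: 4.9
```

Emit:
arm_command([
  {"slide": [0, 0, -0.0005], "rot": [0, 0, 0], "grip": 0.46},
  {"slide": [0, 0, -0.0005], "rot": [0, 0, 0], "grip": 0.46},
  {"slide": [0, 0, -0.0005], "rot": [0, 0, 0], "grip": 0.46},
  {"slide": [0, 0, 0], "rot": [0, 0, 0], "grip": 0.46},
  {"slide": [0, 0, 0], "rot": [0, 0, 0], "grip": 0.46},
  {"slide": [0, 0, 0], "rot": [0, 0, 0], "grip": 0.46},
  {"slide": [0, 0, 0], "rot": [0, 0, 0], "grip": 0.46},
  {"slide": [0, 0, 0], "rot": [0, 0, 0], "grip": 0.46},
])

```text
time: 25.05
ee_pos: [0.5197, -0.1166, 0.1228]
eef_rot: [0.731, 0.682, 0.0, 0.0]
ft_force: [-2.5, 0.9, 5.6]
width: 0.0402
grip_force: 4.9
```

Frame is on the block. Release and rise straight up.

Emit:
arm_command([
  {"slide": [0, 0, 0], "rot": [0, 0, 0], "grip": 0.52},
  {"slide": [0, 0, 0], "rot": [0, 0, 0], "grip": 0.7},
  {"slide": [0, 0, 0], "rot": [0, 0, 0], "grip": 1},
  {"slide": [0, 0, 0], "rot": [0, 0, 0], "grip": 1},
  {"slide": [0, 0, 0], "rot": [0, 0, 0], "grip": 1},
  {"slide": [0, 0, 0], "rot": [0, 0, 0], "grip": 1},
  {"slide": [0, 0, 0], "rot": [0, 0, 0], "grip": 1},
  {"slide": [0, 0, 0], "rot": [0, 0, 0], "grip": 1},
])

```text
time: 26.05
ee_pos: [0.5197, -0.1167, 0.1226]
eef_rot: [0.731, 0.682, 0.0, 0.0]
ft_force: [0.2, -0.2, 0.3]
width: 0.0868
grip_force: 0.0
```

Emit:
arm_command([
  {"slide": [0, 0, 0.005], "rot": [0, 0, 0], "grip": 1},
  {"slide": [0, 0, 0.015], "rot": [0, 0, 0], "grip": 1},
  {"slide": [0, 0, 0.02], "rot": [0, 0, 0], "grip": 1},
  {"slide": [0, 0, 0.03], "rot": [0, 0, 0], "grip": 1},
  {"slide": [0, 0, 0.03], "rot": [0, 0, 0], "grip": 1},
  {"slide": [0, 0, 0.02], "rot": [0, 0, 0], "grip": 1},
  {"slide": [0, 0, 0.005], "rot": [0, 0, 0], "grip": 1},
  {"slide": [0, 0, 0], "rot": [0, 0, 0], "grip": 1},
])

```text
time: 27.05
ee_pos: [0.5197, -0.1167, 0.2477]
eef_rot: [0.731, 0.682, 0.0, 0.0]
ft_force: [-0.6, -1.0, -0.5]
width: 0.0869
grip_force: 0.0
```

```bash
python3 - <<'E'
from h import *
from bench import eyes,sensors
st=sensors.read_state();print(st['time'],st['ee_pos'],st['width'],st['ft_force'])
w=eyes.camera('wrist');im=w['pixels'][:,:,::-1].copy()
s=eyes.camera('scene')['pixels'][:,:,::-1]
t=eyes.camera('top')['pixels'][:,:,::-1]
a=cv2.resize(im[130:370,200:450],(400,384),interpolation=2)
b=cv2.resize(s[300:380,200:285],(400,376),interpolation=2)[:384]
b=cv2.copyMakeBorder(b,0,8,0,0,cv2.BORDER_CONSTANT)
cv2.imwrite('pics/w9.png',np.hstack([a,b]))
E
```

```text
27.05 [ 0.51965049 -0.11668082  0.24771172] 0.08694332343520796 [-0.56072141 -0.96525453 -0.54269459]
```

View pics/w9.png

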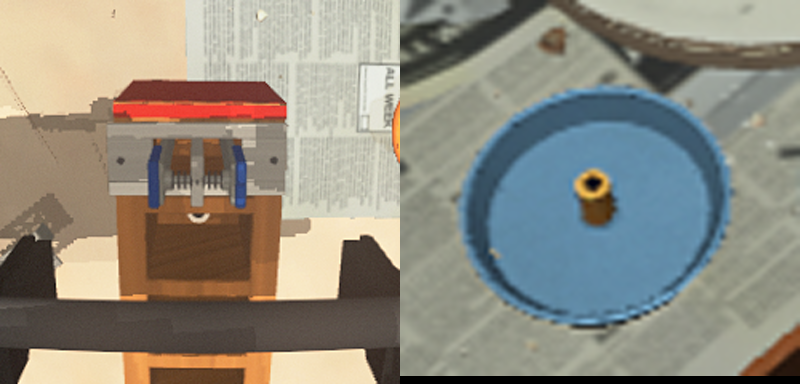

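The tongs stand in their own pocket at the red end (left panel, about (197,160)). The brass spacer stands in the blue dish (right panel, about (595,197)).

```bash
python3 -c "
from bench import order
print(order.close_job())"
```

```text
the job is handed in; nothing more can be done
None
```

The brass spacer is standing in the blue dish, the tongs are back upright in their red-ended pocket, only the tongs touched the spacer, and the job was handed in at about 27 s.

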